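# Line up the tube blocks and hold the block heater's lid at its balance point

### The job

Get the block heater ready for loading: on the green mat, push the three aluminium tube blocks together, long side to long side, into one close, even row with their ends flush. Then lift the heater's clear lid by its black knob until it stands upright at its balance point, where it falls neither shut nor over backwards, and finish while still holding it there by the knob, so that I can load the blocks. The lid has no stay: never let it drop or go over backwards, and leave the beaker, the brown bottle and the tip box where they stand.

Things in the scene. Friction and masses are not known exactly. Their poses are not given: they have to be found in the camera images.
- heater: Dry block heater fixed to the bench on either side: white housing 260 mm deep (x), 220 mm wide (y), 95 mm high. Origin: centre of its underside, on the bench. +x points from the sloping control panel (front, robot side) to the hinge (back), +z up. Closed by the lid; the chamber below has a full rear row of blocks and an empty front row.
- lid (a joint): Hinge angle (rad) of the flat clear blue-framed lid: 0 = shut (the start), growing as the front edge swings up and over to the back. 1.571 = upright, its balance point with the knob on; below it falls shut, above it falls back, to 2.9. Plate 186 mm wide, 6 mm thick, 4 to 158 mm from the hinge axis; about 0.22 kg with the knob; free hinge (friction 0.003 N m): does not stay where left.
- lid_hinge (a point): Middle of the lid's hinge axis, 85 mm behind the heater's origin (its +x) and 101 mm above the bench. The axis runs along the heater's y.
- knob_grip (a point): Grip point on the axis of the lid's black knob, a round grip 22 mm in diameter, 13 to 39 mm above the lid on a 14 mm stem, 20 mm from the front edge. Shut: 138 mm in front of the hinge, 127 mm above the bench; upright: 138 mm above the hinge, 26 mm behind it. z = lid's outward normal, y = hinge direction. Fingers closing along y can pinch it from above; it turns between the pads.
- mat: Flat green bench mat, fixed, 220 mm (x) x 340 mm (y) x 3 mm thick, beside the heater. Origin: centre of its underside.
- block_a: Loose aluminium tube block, bored with 6 medium wells: 60 mm (x) x 50 mm (y) x 40 mm high, about 0.25 kg, lying on the mat, wells up. Origin: centre of its underside. Its long sides (60 mm) face +y and -y: these meet in the row, neighbours' origins about 50 mm apart along y; its ends face +x and -x. Any order will do.
- block_b: Loose aluminium tube block, bored with 4 large wells: 60 mm (x) x 50 mm (y) x 40 mm high, about 0.25 kg, lying on the mat, wells up. Origin: centre of its underside. Its long sides (60 mm) face +y and -y: these meet in the row, neighbours' origins about 50 mm apart along y; its ends face +x and -x. Any order will do.
- block_c: Loose aluminium tube block, bored with 12 small wells: 60 mm (x) x 50 mm (y) x 40 mm high, about 0.25 kg, lying on the mat, wells up. Origin: centre of its underside. Its long sides (60 mm) face +y and -y: these meet in the row, neighbours' origins about 50 mm apart along y; its ends face +x and -x. Any order will do.
- beaker: Glass beaker, 68 mm in diameter, 95 mm high, standing behind the heater, under the lid if it fell over backwards. Leave alone. Origin: centre of its underside.
- bottle: Brown glass bottle, 76 mm in diameter, 180 mm high, behind the mat. Leave alone. Origin: centre of its underside.
- tip_box: Orange pipette-tip box with a clear cover, 122 x 84 mm, 92 mm high, behind the mat. Leave alone. Origin: centre of its underside.

How it is judged (in metres and radians):
On the way, in this order (a step that is already met when the one before it is completed fails the run):
1. the three blocks stand on the mat in one close, even row, let go and at rest (((y of block_b in the frame of block_a between 0.047 and 0.055 m and x of block_b in the frame of block_a between -0.005 and 0.005 m and angle between the x axis of each of block_b, block_c and the x axis of block_a, either way round below 0.09 rad and y of block_c in the frame of block_a between -0.055 and -0.047 m and x of block_c in the frame of block_a between -0.005 and 0.005 m) or (y of block_b in the frame of block_a between -0.055 and -0.047 m and x of block_b in the frame of block_a between -0.005 and 0.005 m and angle between the x axis of each of block_b, block_c and the x axis of block_a, either way round below 0.09 rad and y of block_c in the frame of block_a between 0.047 and 0.055 m and x of block_c in the frame of block_a between -0.005 and 0.005 m) or (y of block_c in the frame of block_b between 0.047 and 0.055 m and x of block_c in the frame of block_b between -0.005 and 0.005 m and angle between the x axis of each of block_c, block_a and the x axis of block_b, either way round below 0.09 rad and y of block_a in the frame of block_b between -0.055 and -0.047 m and x of block_a in the frame of block_b between -0.005 and 0.005 m) or (y of block_c in the frame of block_b between -0.055 and -0.047 m and x of block_c in the frame of block_b between -0.005 and 0.005 m and angle between the x axis of each of block_c, block_a and the x axis of block_b, either way round below 0.09 rad and y of block_a in the frame of block_b between 0.047 and 0.055 m and x of block_a in the frame of block_b between -0.005 and 0.005 m) or (y of block_a in the frame of block_c between 0.047 and 0.055 m and x of block_a in the frame of block_c between -0.005 and 0.005 m and angle between the x axis of each of block_a, block_b and the x axis of block_c, either way round below 0.09 rad and y of block_b in the frame of block_c between -0.055 and -0.047 m and x of block_b in the frame of block_c between -0.005 and 0.005 m) or (y of block_a in the frame of block_c between -0.055 and -0.047 m and x of block_a in the frame of block_c between -0.005 and 0.005 m and angle between the x axis of each of block_a, block_b and the x axis of block_c, either way round below 0.09 rad and y of block_b in the frame of block_c between 0.047 and 0.055 m and x of block_b in the frame of block_c between -0.005 and 0.005 m)) and angle between each of block_a, block_b, block_c's own z axis and vertical below 0.08 rad and x of block_a in the frame of mat between -0.11 and 0.11 m and y of block_a in the frame of mat between -0.17 and 0.17 m and height (world z) of block_a between 0 and 0.007 m and contact force between the arm and block_a below 0.1 N and linear speed of each of block_a, block_b, block_c below 0.01 m/s and x of block_b in the frame of mat between -0.11 and 0.11 m and y of block_b in the frame of mat between -0.17 and 0.17 m and height (world z) of block_b between 0 and 0.007 m and contact force between the arm and block_b below 0.1 N and x of block_c in the frame of mat between -0.11 and 0.11 m and y of block_c in the frame of mat between -0.17 and 0.17 m and height (world z) of block_c between 0 and 0.007 m and contact force between the arm and block_c below 0.1 N), for 0.3 s.
2. the lid stands still at its balance point, held by the knob (value of joint lid between 1.47 and 1.67 rad and velocity of joint lid between -0.06 and 0.06 rad/s and contact force between the fingers and lid_c2 above 0.3 N), for 0.3 s.
At the end, for the whole second after the job is handed in: Blocks stand on the mat in a row, untouched: neighbours' centres 47 to 55 mm apart, ends flush within 5 mm, turned under 0.09 rad. The lid stands still (under 0.06 rad/s) at 1.47 to 1.67 rad, the fingers still on its knob, and no loose thing touches heater or lid (all of step 1 and all of step 2 and contact force between each of beaker, bottle, tip_box and heater below 0.05 N); the arm keeps its last pose, push and grip.
It fails at once if the lid goes over backwards (value of joint lid above 1.85 rad).
It fails at once if the lid is dropped (falls faster than 2.5 rad/s) (velocity of joint lid below -2.5 rad/s).
It fails at once if a tube block is tipped over (angle between any of block_a, block_b, block_c's own z axis and vertical above 0.6 rad).
It fails at once if the beaker, bottle or tip box is pushed or knocked over (moved more than 15 mm or tilted) (distance of any of beaker, bottle, tip_box from where it was at the start of the episode above 0.015 m or angle between any of beaker, bottle, tip_box's own z axis and vertical above 0.25 rad).
It also fails if it takes over 67 s, if anything falls off the work surface, if the arm or the gripper's body presses on something with over 40 N, if the wrist force passes 120 N, or if a joint passes its speed limit or range.

### The arm

A 6-joint arm with a two-finger parallel gripper is mounted at the origin on the work surface. World frame = base frame: x ahead of the robot, y to its left, z up, the work surface at z = 0. Lengths are in mm, angles in rad, forces in N, time in s.
With the tool pointing down it reaches from about 350 to 875 mm from the base axis. Payload 4.2 kg.
Tool frame: the origin (TCP) lies midway between the tips of the shut fingers; the grasp point (between the pads) lies 19 mm behind it (arm.hold_point_z is the distance from the TCP to the grasp point, in mm); z points along the fingers, y is the line along which they close (so a half turn about z gives the same grasp; the last joint's range is limited). The gripper opens to 85 mm and grips with 20 to 120 N. Pads are 22 mm wide; open, the fingers measure 114 mm over their backs; the gripper's body (76 mm by 85 mm) begins 54 mm behind the grasp point. The pads swing forward as they close: fully open they stand 13 mm farther back than shut.
Start: joints at [1.496, 0.385, 0.008, 0, -1.194, -0.259], TCP at [204.74, 590.492, 231.312] pointing down, gripper open.
Joint ranges: [-3.14, 3.14], [-1.21, 2.06], [-1.07, 1.41], [-3.16, 2.05], [-2.99, -0.16], [-3.1, 3.1]. Speed limits (rad/s): [2.79, 2.79, 3.14, 3.14, 3.14, 3.14].

### API

Orientations are given as a unit quaternion [x, y, z, w].
In Python, from bench import arm, vision gives the robot as it stands. The module is installed in compiled form; this text tells all that it offers.
- The arm moves only by the tool servo_tool, never from a script. Its argument "plan" is a list of rows, each a list of 7 numbers: the shift along the world's x, y, z each as a share of 300 mm, from -1 to 1, then the turn, a rotation vector about the world's x, y, z each as a share of 2 rad, from -1 to 1, then the opening, from 0 (shut) to 1 (fully open). A call has 1 to 20 rows; each row shifts and turns the commanded pose from where the row before left it; what a row does not reach is not made up. A row lasts 1/8 s, in which the tool goes at most 62.5 mm and 10.7 degrees, less where a joint would pass 70% of its speed; a pose out of reach is approached as far as the arm can. A call with a number of a shift or a turn outside -1 to 1 is refused whole. A call with a gripper value outside its range is refused whole. The fingers move at their own pace and stop on an object; the grip force is fixed at half the most. Time passes only in rows, so rows that do not move let the fingers close. It gives the time, the measured TCP pose, the force, the opening and the grip force at its end, in the units of the state.
- arm.read_state(): the state, without advancing time (a new reading comes with each control period).
- vision.get_image(name): name is "side" or "top" or "wrist"; returns a dict with "image" (384x512x3 uint8, red, green, blue), "z_map" (384x512 float32, mm along the optical axis (not along the pixel's ray), 0 where there is no reading), "K" (3x3 intrinsics, pixels), "D" ([k1, k2, p1, p2, k3] as OpenCV has them; the pictures are not rectified), "world_to_cam" (4x4, takes a point from world to camera coordinates); the wrist camera has in their place "mount" (4x4, takes a point from camera to tool coordinates, whose origin is the TCP and whose axes are the flange's). Camera axes: x right, y down, z forward; pixel columns grow to the right and rows downward; lengths in mm; the calibration is good to about 2 mm. A picture is of the moment at which its call begins: read the wrist's pose just before it.
- arm.job_done(): hands the job in; it is judged then, once.
The state is a dict: "clock": time; "joints": joint angles; "joint_vel": joint speeds; "joint_efforts": joint torques, N m; "position": TCP position; "ee_rot": TCP orientation; "contact_force": force on the tool from outside, world axes, zero at the start; "wrist_torque": the same for the moment, N m; "gripper_width": finger opening in mm; "grasp_force": force on a finger pad.
Only numpy, scipy, OpenCV 4.12 (cv2) and the standard library are available. Lean on these libraries where they do the work, as an engineer would, in place of code of your own. Each camera call takes 0.05 s, during which the arm holds its last target. There are 200 camera calls.

## Working session

There is one attempt and no reset: what is moved stays moved. The work goes in short steps, Python scripts to look and compute and a tool call to move; the robot and the scene stay as the last step left them, time stands still between calls to the robot, and variables do not carry over. Pictures are saved under pics/ and viewed, at most 10 in all, crops included, and the job is handed in when it is done.

Besides the shell and the picture viewer there is one more tool, called after "Call:" by a JSON object that holds its "method" and its "body", one argument or row to a line. servo_tool: Moves the arm, as the interface text tells. Its arguments: {"type":"object","properties":{"plan":{"type":"array"}},"required":["plan"]}

```bash
mkdir -p pics; cat > h.py <<'E'
import numpy as np, cv2
from bench import arm, vision
def shot(n,f=None):
    d=vision.get_image(n)
    if f: cv2.imwrite('pics/'+f,d['image'][:,:,::-1])
    return d
def cloud(d,T=None):
    z=d['z_map']; h,w=z.shape
    u,v=np.meshgrid(np.arange(w),np.arange(h))
    p=cv2.undistortPoints(np.stack([u,v],-1).reshape(-1,1,2).astype(float),d['K'],np.array(d['D'])).reshape(h,w,2)
    P=np.dstack([p*z[...,None],z])
    M=np.linalg.inv(d['world_to_cam']) if T is None else T
    return P@M[:3,:3].T+M[:3,3]
E
python3 - <<'E'
from h import *
s=arm.read_state();print({k:np.round(v,3) for k,v in s.items()})
for n in('top','side'):
    d=shot(n,n+'0.png');np.savez(n+'0.npz',**{k:np.array(v) for k,v in d.items()})
    P=cloud(d); print(n,d['K'].round(1).tolist(),np.round(np.linalg.inv(d['world_to_cam']),3).tolist())
E
```

```text
{'clock': np.float64(0.0), 'joints': array([ 1.496,  0.386,  0.007, -0.   , -1.194, -0.259]), 'joint_vel': array([ 0.   ,  0.001, -0.001, -0.002, -0.001, -0.001]), 'joint_efforts': array([ 1.0000e-03, -3.9229e+01,  1.8840e+01,  4.1860e+00, -5.0000e-03,
        0.0000e+00]), 'position': array([204.553, 589.967, 230.214]), 'ee_rot': array([ 0.986, -0.166, -0.   ,  0.001]), 'contact_force': array([-0.313, -1.145, -1.335]), 'wrist_torque': array([-0.061,  0.016, -0.016]), 'grasp_force': np.float64(0.0), 'gripper_width': np.float64(85.512)}
top [[425.9, 0.0, 256.0], [0.0, 425.9, 193.4], [0.0, 0.0, 1.0]] [[0.014, -0.991, 0.134, 497.491], [-1.0, -0.012, 0.021, -2.328], [-0.02, -0.134, -0.991, 992.35], [0.0, 0.0, 0.0, 1.0]]
side [[403.3, 0.0, 257.5], [0.0, 403.3, 193.1], [0.0, 0.0, 1.0]] [[0.731, -0.518, 0.445, 148.092], [-0.682, -0.55, 0.481, -518.025], [-0.004, -0.655, -0.756, 918.317], [0.0, 0.0, 0.0, 1.0]]
```

View pics/top0.png

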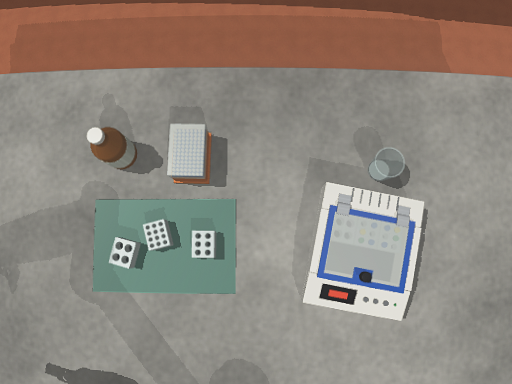

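View pics/side0.png

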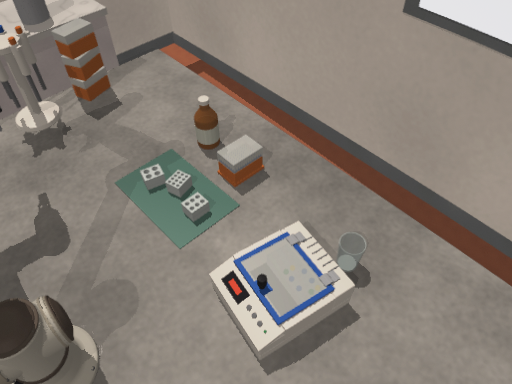

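The top picture shows the mat at columns 95–236, rows 199–293. The blocks are at (124,252) with 4 wells, (157,234) with 12 and (203,244) with 6. The heater sits around (365,250) with its knob at (365,276). The side view agrees with this.

```bash
cat >> h.py <<'E'
def ray(d,px,zp,T=None):
    M=np.linalg.inv(d['world_to_cam']) if T is None else T
    p=cv2.undistortPoints(np.array(px,float).reshape(-1,1,2),d['K'],np.array(d['D'])).reshape(-1,2)
    r=np.c_[p,np.ones(len(p))]@M[:3,:3].T
    return M[:3,3]+r*((zp-M[2,3])/r[:,2])[:,None]
def blocks(d,roi,T=None,amin=200,thr=140,zp=43):
    hsv=cv2.cvtColor(d['image'],cv2.COLOR_RGB2HSV)
    m=((hsv[...,1]<45)&(hsv[...,2]>thr)).astype(np.uint8)
    k=np.zeros_like(m);u0,v0,u1,v1=roi;k[v0:v1,u0:u1]=1
    cs,_=cv2.findContours(m*k,cv2.RETR_EXTERNAL,cv2.CHAIN_APPROX_NONE)
    for c in cs:
        if cv2.contourArea(c)<amin: continue
        h=cv2.convexHull(c)
        W=ray(d,h.reshape(-1,2),zp,T)
        r=cv2.minAreaRect(W[:,:2].astype(np.float32))
        (cx,cy),(w,l),a=r
        if w<l: w,l,a=l,w,a-90
        print('px',c.reshape(-1,2).mean(0).round(),'ctr',round(cx,1),round(cy,1),'size',round(w,1),round(l,1),'long axis deg',round((a+90)%180-90,1))
E
python3 - <<'E'
from h import *
for n,roi in(('top',(96,200,235,292)),('side',(120,150,238,240))):
    d=dict(np.load(n+'0.npz'));print(n)
    for t in(130,150,170):blocks(d,roi,thr=t,amin=150)
    P=cloud(d)
    z=P[...,2]
    if n=='top':
        for (u,v) in((124,252),(157,234),(203,244),(365,274),(365,250),(330,190),(405,295)):print(u,v,np.nanmedian(P[v-2:v+3,u-2:u+3].reshape(-1,3),0).round(1))
    hsv=cv2.cvtColor(d['image'],cv2.COLOR_RGB2HSV)
    g=((abs(hsv[...,0].astype(int)-75)<20)&(hsv[...,1]>60)).astype(np.uint8)
    c=max(cv2.findContours(g,0,1)[0],key=cv2.contourArea);print('mat',cv2.minAreaRect(ray(d,c.reshape(-1,2),3)[:,:2].astype(np.float32)))
    b=((hsv[...,0]>105)&(hsv[...,0]<130)&(hsv[...,1]>150)&(hsv[...,2]>80)).astype(np.uint8)
    c=max(cv2.findContours(b,0,1)[0],key=cv2.contourArea);q=cv2.boxPoints(cv2.minAreaRect(c));r=cv2.minAreaRect(ray(d,cv2.convexHull(c).reshape(-1,2),104)[:,:2].astype(np.float32));print('lid',r,cv2.boxPoints(r).round(1).tolist())
    x0,y0,w,h=cv2.boundingRect(c)
    k=(d['image'].max(2)<45).astype(np.uint8);mm=np.zeros_like(k);cv2.fillPoly(mm,[cv2.convexHull(c)],1)
    for c in cv2.findContours(k*mm,0,1)[0]:
        if cv2.contourArea(c)>20:
            bb=cv2.boundingRect(c);print('dark',bb,ray(d,[[bb[0]+bb[2]/2,bb[1]+bb[3]/2]],127).round(1))
im=dict(np.load('top0.npz'))['image'][190:330,80:440,::-1]
cv2.imwrite('pics/c0.png',cv2.resize(im,None,fx=2.2,fy=2.2,interpolation=2))
E
```

```text
top
px [122. 252.] ctr 487.8 320.3 size 62.2 52.3 long axis deg -13.9
px [202. 244.] ctr 512.1 135.9 size 60.2 52.0 long axis deg 1.2
px [156. 234.] ctr 530.4 242.5 size 63.6 51.3 long axis deg 16.7
px [122. 252.] ctr 487.9 320.5 size 61.8 52.1 long axis deg -13.3
px [202. 244.] ctr 511.5 136.6 size 60.6 51.2 long axis deg -0.9
px [156. 234.] ctr 530.9 242.8 size 62.5 51.2 long axis deg 16.3
px [122. 252.] ctr 487.7 320.4 size 61.6 50.9 long axis deg -13.2
px [202. 244.] ctr 512.1 136.8 size 60.2 49.5 long axis deg 1.2
px [156. 234.] ctr 530.6 242.8 size 60.9 50.1 long axis deg 16.0
124 252 [488.8 314.6  43.4]
157 234 [531.2 240.4  42. ]
203 244 [510.9 134.3  42.7]
365 274 [ 453.6 -203.4  139.9]
365 250 [ 501.5 -213.1   99.6]
330 190 [ 628.2 -140.7   94.7]
405 295 [ 406.4 -301.1   90.1]
mat ((506.44329833984375, 225.76116943359375), (217.62307739257812, 315.5162658691406), 1.1838476657867432)
lid ((503.48065185546875, -215.75025939941406), (184.28530883789062, 151.5775909423828), 79.29229736328125) [[411.8999938964844, -292.20001220703125], [560.7999877929688, -320.3999938964844], [5
[... 564 characters left out ...]
r 511.0 137.3 size 60.5 50.1 long axis deg 0.7
px [178. 179.] ctr 529.2 243.4 size 61.1 48.5 long axis deg 16.3
px [151. 172.] ctr 487.5 321.3 size 59.5 50.0 long axis deg -13.9
px [230. 155.] ctr 697.1 212.8 size 64.6 60.2 long axis deg 48.9
px [194. 202.] ctr 511.3 137.6 size 58.1 48.4 long axis deg -0.2
mat ((507.03155517578125, 235.6215057373047), (212.25595092773438, 336.2488098144531), 1.2860729694366455)
lid ((500.9585266113281, -218.41659545898438), (184.34890747070312, 152.7873077392578), 79.64912414550781) [[409.20001220703125, -295.3999938964844], [559.5, -322.79998779296875], [592.7000122070312, -141.5], [442.3999938964844, -114.0]]
dark (258, 275, 9, 14) [[ 446.4 -210.1  127. ]]
```

View pics/c0.png

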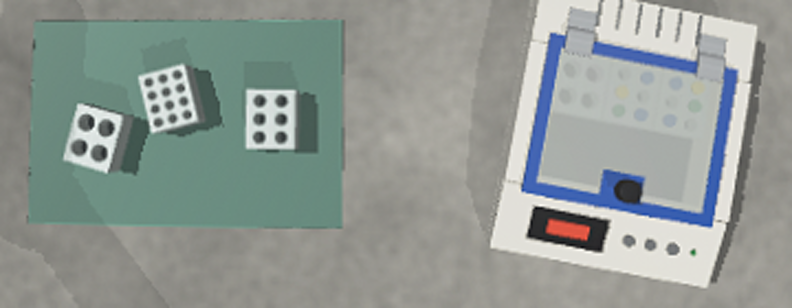

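The three blocks agree across both views and match their given sizes:

| Item | Position (mm) | Yaw |
|---|---|---|
| block_a | (511, 137) | about 0° |
| block_c | (530, 243) | 16° |
| block_b | (488, 321) | −13.7° |

The heater is at about −10.7° yaw and its knob is near (446, −207). I'll grip each block by its ends with the fingers along world x, starting by squaring a.

Call:
{"method": "servo_tool", "body": {
  "plan": [
    [0.0852,-0.126,-0.0333,0,0,-0.0516,1],
    [0.0852,-0.126,-0.0333,0,0,-0.0516,1],
    [0.0852,-0.126,-0.0333,0,0,-0.0516,1],
    [0.0852,-0.126,-0.0333,0,0,-0.0516,1],
    [0.0852,-0.126,-0.0333,0,0,-0.0516,1],
    [0.0852,-0.126,-0.0333,0,0,-0.0516,1],
    [0.0852,-0.126,-0.0333,0,0,-0.0516,1],
    [0.0852,-0.126,-0.0333,0,0,-0.0516,1],
    [0.0852,-0.126,-0.0333,0,0,-0.0516,1],
    [0.0852,-0.126,-0.0333,0,0,-0.0516,1],
    [0.0852,-0.126,-0.0333,0,0,-0.0516,1],
    [0.0852,-0.126,-0.0333,0,0,-0.0516,1],
    [0,0,0,0,0,0,1],
    [0,0,0,0,0,0,1]
  ]
}}

```text
clock: 1.85
position: [511.3, 136.8, 111.2]
ee_rot: [-0.707, 0.708, 0.0, -0.0]
contact_force: [0.7, -0.5, -0.2]
gripper_width: 85.0
grasp_force: 0.0
```

Call:
{"method": "servo_tool", "body": {
  "plan": [
    [0,0,-0.1,0,0,0,1],
    [0,0,-0.1,0,0,0,1],
    [0,0,-0.1,0,0,0,1],
    [0,0,-0.054,0,0,0,1],
    [0,0,0,0,0,0,1],
    [0,0,0,0,0,0,0.6],
    [0,0,0,0,0,0,0.6],
    [0,0,0,0,0,0,0.6],
    [0,0,0,0,0,0,0.6],
    [0,0,0,0,0,0,0.6]
  ]
}}

```text
clock: 3.1
position: [512.0, 137.7, 6.6]
ee_rot: [-0.707, 0.707, -0.0, 0.001]
contact_force: [-2.9, 2.5, 6.5]
gripper_width: 59.0
grasp_force: 66.6
```

Call:
{"method": "servo_tool", "body": {
  "plan": [
    [0,0,0,0,0,0,1],
    [0,0,0,0,0,0,1],
    [0,0,0,0,0,0,1],
    [0,0,0.1,0,0,0,1],
    [0,0,0.1,0,0,0,1],
    [0.016,0.0885,0,0,0,0.035,1],
    [0.016,0.0885,0,0,0,0.035,1],
    [0.016,0.0885,0,0,0,0.035,1],
    [0.0153,0.0885,0,0,0,0.035,1],
    [0,0,0,0,0,0,1],
    [0,0,-0.1,0,0,0,1],
    [0,0,-0.1,0,0,0,1],
    [0,0,0,0,0,0,1],
    [0,0,0,0,0,0,0.6],
    [0,0,0,0,0,0,0.6],
    [0,0,0,0,0,0,0.6],
    [0,0,0,0,0,0,0.6],
    [0,0,0,0,0,0,0.6]
  ]
}}

```text
clock: 5.35
position: [531.2, 243.7, 6.7]
ee_rot: [0.799, -0.602, 0.0, -0.001]
contact_force: [-1.1, 0.7, 8.1]
gripper_width: 59.4
grasp_force: 67.0
```

Call:
{"method": "servo_tool", "body": {
  "plan": [
    [0,0,0.015,0,0,0,0.6],
    [-0.0127,-0.0334,0,0,0,-0.028,0.6],
    [-0.0127,-0.0334,0,0,0,-0.028,0.6],
    [-0.0127,-0.0334,0,0,0,-0.028,0.6],
    [-0.0127,-0.0334,0,0,0,-0.028,0.6],
    [-0.0125,-0.0334,0,0,0,-0.028,0.6],
    [0,0,0,0,0,0,0.6],
    [0,0,-0.015,0,0,0,0.6],
    [0,0,0,0,0,0,0.6],
    [0,-0.0067,0,0,0,0,0.6],
    [0,-0.0067,0,0,0,0,0.6],
    [0,-0.0067,0,0,0,0,0.6],
    [0,-0.0067,0,0,0,0,0.6],
    [0,-0.0067,0,0,0,0,0.6],
    [0,0,0,0,0,0,0.6]
  ]
}}

```text
clock: 7.22
position: [514.2, 185.7, 6.8]
ee_rot: [0.707, -0.707, 0.001, -0.004]
contact_force: [0.9, 5.6, 5.6]
gripper_width: 59.3
grasp_force: 66.9
```

Call:
{"method": "servo_tool", "body": {
  "plan": [
    [0,0,0,0,0,0,0.6],
    [0,0,0,0,0,0,0.6]
  ]
}}

```text
clock: 7.48
position: [514.2, 185.7, 6.8]
ee_rot: [0.707, -0.707, 0.001, -0.004]
contact_force: [-0.4, 4.9, 5.3]
gripper_width: 59.2
grasp_force: 66.9
```

```bash
python3 - <<'E'
from h import *
d=shot('side');blocks(d,(125,155,236,238),thr=150,amin=150)
d=shot('top','t1.png');blocks(d,(96,200,235,292),thr=150,amin=150)
E
```

```text
px [230. 226.] ctr 524.1 10.1 size 74.0 43.4 long axis deg 49.0
px [151. 172.] ctr 487.2 321.5 size 61.3 50.7 long axis deg -13.6
px [110. 263.] ctr 462.5 352.0 size 98.5 90.5 long axis deg -51.4
```

View pics/t1.png

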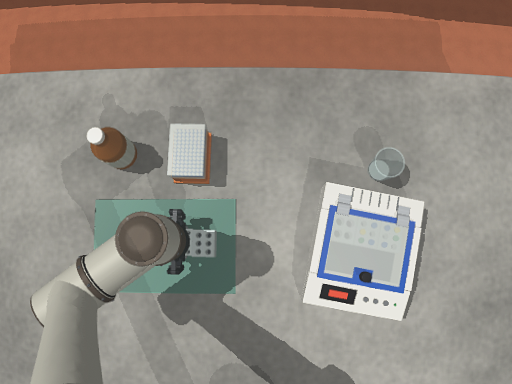

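The top picture shows c gripped at about (178,240), up against a at (203,243). I'll release c, rise, and fetch b.

Call:
{"method": "servo_tool", "body": {
  "plan": [
    [0,0,0,0,0,0,1],
    [0,0,0,0,0,0,1],
    [0,0,0,0,0,0,1],
    [0,0,0.12,0,0,0,1],
    [0,0,0.13,0,0,0,1],
    [-0.0158,0.0917,0,0,0,-0.024,1],
    [-0.0158,0.0917,0,0,0,-0.024,1],
    [-0.0158,0.0917,0,0,0,-0.024,1],
    [-0.0158,0.0917,0,0,0,-0.024,1],
    [-0.0158,0.0917,0,0,0,-0.024,1],
    [0,0,0,0,0,0,1]
  ]
}}

```text
clock: 8.95
position: [487.4, 321.8, 79.9]
ee_rot: [-0.618, 0.786, -0.0, -0.0]
contact_force: [-0.6, 0.1, 0.2]
gripper_width: 85.6
grasp_force: 0.0
```

```bash
python3 - <<'E'
from h import *
s=arm.read_state();print(s['position'],s['ee_rot'],s['contact_force'])
d=shot('side','s2.png');blocks(d,(125,155,236,238),thr=150,amin=150)
d=shot('top','t2.png');blocks(d,(96,200,235,292),thr=150,amin=150);blocks(d,(96,200,235,292),thr=170,amin=150)
im=d['image'][195:300,90:240,::-1]
cv2.imwrite('pics/c2.png',cv2.resize(im,None,fx=4,fy=4,interpolation=2))
E
```

```text
[487.41035035 321.75720722  79.85473796] [-6.17765165e-01  7.86362622e-01 -7.53795650e-05 -1.46693322e-04] [-0.64114007  0.14386353  0.15301279]
px [223. 228.] ctr 505.6 27.9 size 97.5 73.2 long axis deg -43.1
px [193. 197.] ctr 514.8 162.2 size 102.1 59.4 long axis deg 88.8
px [152. 172.] ctr 487.3 321.7 size 61.1 51.2 long axis deg -13.3
px [122. 253.] ctr 487.8 320.1 size 61.8 52.3 long axis deg -13.3
px [193. 240.] ctr 517.9 159.7 size 104.7 55.9 long axis deg 86.0
px [122. 252.] ctr 487.8 320.5 size 61.6 51.6 long axis deg -13.2
px [193. 240.] ctr 516.4 160.3 size 102.1 55.7 long axis deg 87.9
```

View pics/c2.png

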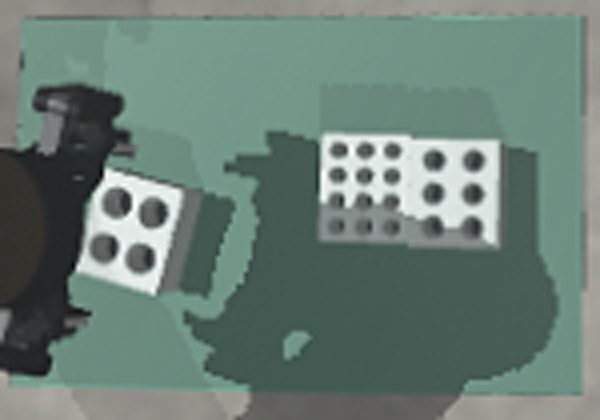

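In the crop, c (320–408, 135–243) and a (408–500, 138–246) are close together and flush to about 2 mm. b is between the fingers, so I'll grip it next, holding a little higher off the mat.

Call:
{"method": "servo_tool", "body": {
  "plan": [
    [0,0,-0.12,0,0,0,1],
    [0,0,-0.12,0,0,0,1],
    [0,0,0,0,0,0,1],
    [0,0,0,0,0,0,0.6],
    [0,0,0,0,0,0,0.6],
    [0,0,0,0,0,0,0.6],
    [0,0,0,0,0,0,0.6],
    [0,0,0,0,0,0,0.6],
    [0,0,0.02,0,0,0,0.6],
    [0,0,0.01,0,0,0,0.6],
    [0.0169,-0.05,0,0,0,0.024,0.6],
    [0.0169,-0.05,0,0,0,0.024,0.6],
    [0.0169,-0.05,0,0,0,0.024,0.6],
    [0.0169,-0.05,0,0,0,0.024,0.6],
    [0.0169,-0.05,0,0,0,0.024,0.6],
    [0,0,0,0,0,0,0.6],
    [0,0,0,0,0,0,0.6]
  ]
}}

```text
clock: 11.18
position: [513.0, 245.8, 17.1]
ee_rot: [-0.706, 0.708, 0.0, -0.0]
contact_force: [0.6, 0.2, -2.0]
gripper_width: 59.6
grasp_force: 66.0
```

Call:
{"method": "servo_tool", "body": {
  "plan": [
    [0,0,-0.015,0,0,0,0.6],
    [0,0,-0.014,0,0,0,0.6],
    [0,0,0,0,0,0,0.6],
    [0,-0.0067,0,0,0,0,0.6],
    [0,-0.0067,0,0,0,0,0.6],
    [0,-0.0067,0,0,0,0,0.6],
    [0,-0.0067,0,0,0,0,0.6],
    [0,-0.0067,0,0,0,0,0.6],
    [0,-0.0067,0,0,0,0,0.6],
    [0,-0.0067,0,0,0,0,0.6],
    [0,0,0,0,0,0,0.6],
    [0,0,0,0,0,0,0.6]
  ]
}}

```text
clock: 12.68
position: [515.8, 234.9, 10.4]
ee_rot: [0.707, -0.707, 0.0, -0.004]
contact_force: [1.1, 6.2, 5.2]
gripper_width: 59.4
grasp_force: 66.9
```

Call:
{"method": "servo_tool", "body": {
  "plan": [
    [0,0,0,0,0,0,1],
    [0,0,0,0,0,0,1],
    [0,0,0,0,0,0,1],
    [0,0,0.1,0,0,0,1],
    [0,0,0.1,0,0,0,1],
    [0,0,0.1,0,0,0,1],
    [-0.0186,-0.1222,0.0433,0,0,0.0577,1],
    [-0.0186,-0.1222,0.0433,0,0,0.0577,1],
    [-0.0186,-0.1222,0.0433,0,0,0.0577,1],
    [-0.0186,-0.1222,0.0433,0,0,0.0577,1],
    [-0.0186,-0.1222,0.0433,0,0,0.0577,1],
    [-0.0186,-0.1222,0.0433,0,0,0.0577,1],
    [-0.0186,-0.1222,0.0433,0,0,0.0577,1],
    [-0.0186,-0.1222,0.0433,0,0,0.0577,1],
    [-0.0186,-0.1222,0.0433,0,0,0.0577,1],
    [-0.0186,-0.1222,0.0433,0,0,0.0577,1],
    [-0.0186,-0.1222,0.0433,0,0,0.0577,1],
    [-0.0186,-0.1222,0.0433,0,0,0.0577,1],
    [0,0,0,0,0,0,1],
    [0,0,0,0,0,0,1]
  ]
}}

```text
clock: 15.18
position: [445.6, -208.3, 253.8]
ee_rot: [0.996, -0.094, -0.001, -0.0]
contact_force: [-0.1, -0.2, -0.3]
gripper_width: 85.3
grasp_force: 0.0
```

```bash
python3 - <<'E'
from h import *
from scipy.spatial.transform import Rotation as R
s=arm.read_state();print(s['position'],s['ee_rot'],s['joints'],s['clock'])
T=np.eye(4);T[:3,:3]=R.from_quat(s['ee_rot']).as_matrix();T[:3,3]=s['position']
w=shot('wrist');M=T@w['mount']
P=cloud(w,M); g=w['image'].max(2)
ok=(abs(P[...,2]-141)<6)&(w['z_map']>0)&(g<90)&(np.hypot(P[...,0]-446,P[...,1]+207)<40)
print('wrist knob top pts',ok.sum(),P[ok].mean(0) if ok.any() else None,P[ok].min(0),P[ok].max(0))
d=shot('top');blocks(d,(96,200,235,292),thr=150,amin=150);blocks(d,(96,200,235,292),thr=170,amin=150)
c=cv2.resize(d['image'][200:280,110:240,::-1],None,fx=4.5,fy=4.5,interpolation=2)
v=w['image'][:,:,::-1]
o=np.zeros((384+0,1,3),np.uint8)
c=c[:360];H=max(384,c.shape[0]);a=np.zeros((H,800,3),np.uint8)
a[:c.shape[0],:c.shape[1]][:, :]=c[:, :800]
cv2.imwrite('pics/c3.png',a[:, :590]);cv2.imwrite('pics/w3.png',v)
E
```

```text
[ 445.55098381 -208.34878879  253.81112738] [ 9.95549090e-01 -9.42421138e-02 -6.14676677e-04 -2.34587471e-04] [-1.06805115e-01  1.40107474e-01 -2.70533105e-01 -4.94754576e-04
 -1.16139088e+00  1.48903427e+00] 15.175
wrist knob top pts 434 [ 449.22183392 -205.95939545  139.38377702] [ 437.94032468 -216.52626535  135.08108131] [ 459.10196553 -195.4344732   141.17152112]
px [182. 242.] ctr 515.7 183.9 size 151.2 62.6 long axis deg 88.8
px [181. 242.] ctr 515.6 184.0 size 150.8 62.3 long axis deg 88.7
```

View pics/c3.png

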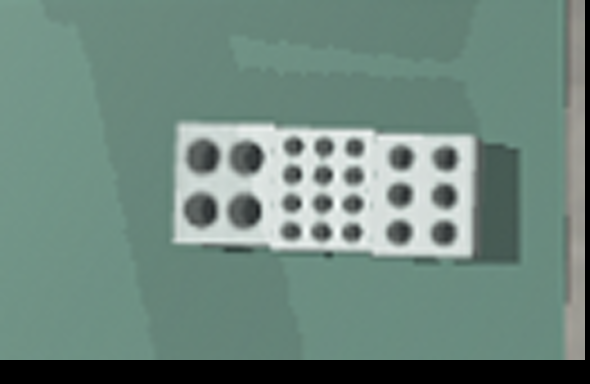

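View pics/w3.png

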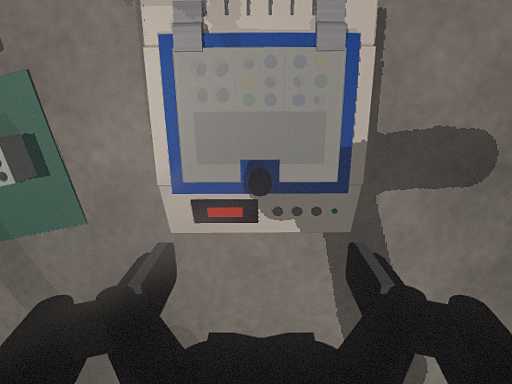

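The row measures 151 × 62.5 mm overall, so it is close and flush to about 1–2 mm. The wrist view shows the knob at (259,181), which puts it near (448, −206) and agrees with the lid-frame estimate. Next I'll descend and pinch it.

Call:
{"method": "servo_tool", "body": {
  "plan": [
    [0.008,0.007,-0.09,0,0,0,0.6],
    [0,0,-0.1,0,0,0,0.6],
    [0,0,-0.1,0,0,0,0.6],
    [0,0,-0.1,0,0,0,0.6],
    [0,0,-0.083,0,0,0,0.6],
    [0,0,0,0,0,0,0.6],
    [0,0,0,0,0,0,0.1],
    [0,0,0,0,0,0,0.1],
    [0,0,0,0,0,0,0.1],
    [0,0,0,0,0,0,0.1],
    [0,0,0,0,0,0,0.1],
    [0,0,0,0,0,0,0.1]
  ]
}}

```text
clock: 16.77
position: [449.2, -207.7, 114.1]
ee_rot: [0.996, -0.093, 0.001, 0.001]
contact_force: [-0.5, -6.2, 0.2]
gripper_width: 20.3
grasp_force: 58.6
```

```bash
python3 - <<'E'
import numpy as np
t=np.linspace(0,1,31);th=1.571*(t*t*(3-2*t))
X=138*(1-np.cos(th))+26*np.sin(th);Z=138*np.sin(th)-26*(1-np.cos(th))
D=np.diff(np.c_[X*.983,X*-.185,Z],axis=0)/300
print(th.round(3).tolist());print([[*map(lambda v:round(float(v),4),r),0,0,0,.1] for r in D])
E
```

```text
[0.0, 0.005, 0.02, 0.044, 0.076, 0.116, 0.163, 0.217, 0.276, 0.339, 0.407, 0.479, 0.553, 0.629, 0.707, 0.786, 0.864, 0.942, 1.018, 1.092, 1.164, 1.232, 1.295, 1.354, 1.408, 1.455, 1.495, 1.527, 1.551, 1.566, 1.571]
[[0.0004, -0.0001, 0.0024, 0, 0, 0, 0.1], [0.0014, -0.0003, 0.0068, 0, 0, 0, 0.1], [0.0024, -0.0004, 0.011, 0, 0, 0, 0.1], [0.0036, -0.0007, 0.0147, 0, 0, 0, 0.1], [0.0051, -0.001, 0.018, 0, 0, 0, 0.1], [0.0069, -0.0013, 0.0208, 0, 0, 0, 0.1], [0.009, -0.0017, 0.0232, 0, 0, 0, 0.1], [0.0114, -0.0021, 0.025, 0, 0, 0, 0.1], [0.0139, -0.0026, 0.0263, 0, 0, 0, 0.1], [0.0166, -0.0031, 0.027, 0, 0, 0, 0.1], [0.0193, -0.0036, 0.027, 0, 0, 0, 0.1], [0.0221, -0.0042, 0.0265, 0, 0, 0, 0.1], [0.0246, -0.0046, 0.0255, 0, 0, 0, 0.1], [0.027, -0.0051, 0.0239, 0, 0, 0, 0.1], [0.029, -0.0055, 0.0219, 0, 0, 0, 0.1], [0.0306, -0.0058, 0.0195, 0, 0, 0, 0.1], [0.0317, -0.006, 0.0169, 0, 0, 0, 0.1], [0.0323, -0.0061, 0.0141, 0, 0, 0, 0.1], [0.0323, -0.0061, 0.0112, 0, 0, 0, 0.1], [0.0318, -0.006, 0.0085, 0, 0, 0, 0.1], [0.0307, -0.0058, 0.0059, 0, 0, 0, 0.1], [0.0291, -0.0055, 0.0036, 0, 0, 0, 0.1], [0.027, -0.0051, 0.0016, 0, 0, 0, 0.1], [0.0245, -0.0046, 0.0001, 0, 0, 0, 0.1], [0.0216, -0.0041, -0.001, 0, 0, 0, 0.1], [0.0183, -0.0035, -0.0017, 0, 0, 0, 0.1], [0.0148, -0.0028, -0.0019, 0, 0, 0, 0.1], [0.0109, -0.0021, -0.0017, 0, 0, 0, 0.1], [0.0068, -0.0013, -0.0012, 0, 0, 0, 0.1], [0.0023, -0.0004, -0.0004, 0, 0, 0, 0.1]]
```

Call:
{"method": "servo_tool", "body": {
  "plan": [
    [0.0004,-0.006,0.0024,0,0,0,0.1],
    [0.0014,-0.0003,0.0068,0,0,0,0.1],
    [0.0024,-0.0004,0.011,0,0,0,0.1],
    [0.0036,-0.0007,0.0147,0,0,0,0.1],
    [0.0051,-0.001,0.018,0,0,0,0.1],
    [0.0069,-0.0013,0.0208,0,0,0,0.1],
    [0.009,-0.0017,0.0232,0,0,0,0.1],
    [0.0114,-0.0021,0.025,0,0,0,0.1],
    [0.0139,-0.0026,0.0263,0,0,0,0.1],
    [0.0166,-0.0031,0.027,0,0,0,0.1],
    [0.0193,-0.0036,0.027,0,0,0,0.1],
    [0.0221,-0.0042,0.0265,0,0,0,0.1],
    [0.0246,-0.0046,0.0255,0,0,0,0.1],
    [0,0,0,0,0,0,0.1]
  ]
}}

```text
clock: 18.52
position: [490.3, -215.5, 187.8]
ee_rot: [0.996, -0.094, 0.0, -0.001]
contact_force: [5.6, 0.8, -9.8]
gripper_width: 20.3
grasp_force: 59.0
```

Call:
{"method": "servo_tool", "body": {
  "plan": [
    [0.027,-0.0051,0.0239,0,0,0,0.1],
    [0.029,-0.0055,0.0219,0,0,0,0.1],
    [0.0306,-0.0058,0.0195,0,0,0,0.1],
    [0.0317,-0.006,0.0169,0,0,0,0.1],
    [0.0323,-0.0061,0.0141,0,0,0,0.1],
    [0.0323,-0.0061,0.0112,0,0,0,0.1],
    [0.0318,-0.006,0.0085,0,0,0,0.1],
    [0.0307,-0.0058,0.0059,0,0,0,0.1],
    [0.0291,-0.0055,0.0036,0,0,0,0.1],
    [0.027,-0.0051,0.0016,0,0,0,0.1],
    [0.0245,-0.0046,0.0001,0,0,0,0.1],
    [0,0,0,0,0,0,0.1],
    [0,0,0,0,0,0,0.1]
  ]
}}

```text
clock: 20.15
position: [586.6, -233.6, 227.5]
ee_rot: [0.996, -0.094, -0.001, -0.001]
contact_force: [-1.1, 7.0, -7.6]
gripper_width: 19.4
grasp_force: 58.8
```

```bash
python3 - <<'E'
from h import *
s=arm.read_state();print(s['position'],s['wrist_torque'])
d=shot('side','s4.png')
hsv=cv2.cvtColor(d['image'],cv2.COLOR_RGB2HSV)
b=(hsv[...,0]>105)&(hsv[...,0]<130)&(hsv[...,1]>130)&(hsv[...,2]>60)&(d['z_map']>0)
P=cloud(d)[b];u=np.array([.983,-.185]);X=(P[:,:2]-[581.8,-232])@u;Z=P[:,2]-101
k=(Z>15)&(abs(X)<120);print(k.sum(),np.polyfit(Z[k],X[k],1),X[k].std())
E
```

```text
[ 586.59423346 -233.61352861  227.47478742] [ 1.82009579  0.39039123 -0.31133626]
430 [-0.25164989 -5.16837051] 10.165974970377496
```

View pics/s4.png

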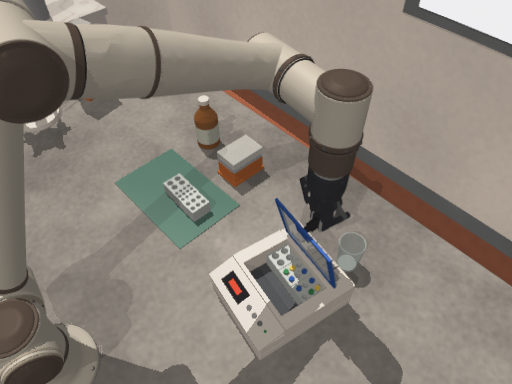

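The side view shows the lid raised at (305,245) and held by the knob, with the row of blocks intact at (187,197). I'll finish the arc.

Call:
{"method": "servo_tool", "body": {
  "plan": [
    [0.0216,-0.0021,-0.001,0,0,0,0.1],
    [0.0183,-0.0015,-0.0017,0,0,0,0.1],
    [0.0148,-0.0018,-0.0019,0,0,0,0.1],
    [0.0109,-0.0021,-0.0017,0,0,0,0.1],
    [0.0068,-0.0013,-0.0012,0,0,0,0.1],
    [0.0023,-0.0004,-0.0004,0,0,0,0.1],
    [0,0,0,0,0,0,0.1],
    [0,0,0,0,0,0,0.1]
  ]
}}

```text
clock: 21.2
position: [610.1, -237.9, 225.7]
ee_rot: [0.996, -0.094, 0.001, 0.001]
contact_force: [-2.3, -0.9, 1.1]
gripper_width: 19.2
grasp_force: 58.8
```

```bash
cat > m.py <<'E'
from h import *
s=arm.read_state();print(s['position'],s['contact_force'],s['clock'])
u=np.array([.983,-.185]);rng=np.random.default_rng(0)
for n in('side','top'):
    d=shot(n,n+'5.png')
    hsv=cv2.cvtColor(d['image'],cv2.COLOR_RGB2HSV)
    b=(hsv[...,0]>105)&(hsv[...,0]<130)&(hsv[...,1]>130)&(hsv[...,2]>60)&(d['z_map']>0)
    P=cloud(d)[b];X=(P[:,:2]-[581.8,-232])@u;Z=P[:,2]-101
    k=(Z>10)&(abs(X)<90);X,Z=X[k],Z[k]
    if len(X)<20: print(n,len(X));continue
    l=cv2.fitLine(np.c_[X,Z].astype(np.float32),cv2.DIST_HUBER,0,.5,.01).ravel()
    a=np.arctan2(l[1],l[0])%np.pi
    r=(X-l[2])*l[1]-(Z-l[3])*l[0];i=abs(r)<4
    print(n,len(X),'inl',i.sum(),'lid angle',np.pi-a,'x at z0',l[2]-l[3]*l[0]/l[1],'Zrange',Z[i].min(),Z[i].max(),np.polyfit(Z[i],X[i],1))
blocks(d,(96,200,235,292),thr=150,amin=150)
E
python3 m.py
```

```text
[ 610.06818798 -237.87194993  225.72093304] [-2.3024305  -0.86289893  1.05422888] 21.2
side 684 inl 664 lid angle 1.4775989 x at z0 -5.623412 Zrange 10.029566586997248 161.4820673995589 [-0.09239766 -5.59399488]
top 223 inl 223 lid angle 1.5467432 x at z0 -13.986143 Zrange 104.34970278738001 160.65183905269566 [ -0.0359752  -12.14429546]
px [181. 241.] ctr 515.5 184.4 size 152.1 62.6 long axis deg 88.5
```

```bash
python3 - <<'E'
from h import *
u=np.array([.983,-.185]);v=np.array([.185,.983])
ims=[]
for n,roi in(('top',(320,150,430,260)),('side',(255,185,355,295))):
    d=shot(n);hsv=cv2.cvtColor(d['image'],cv2.COLOR_RGB2HSV)
    x0,y0,x1,y1=roi
    ims.append(cv2.resize(d['image'][y0:y1,x0:x1,::-1],(390,430),interpolation=2))
    if n=='top':
        b=(hsv[...,0]>105)&(hsv[...,0]<130)&(hsv[...,1]>130)&(hsv[...,2]>60)
        vv,uu=np.nonzero(b);k=(uu>300);W=ray(d,np.c_[uu,vv][k],259)
        X=(W[:,:2]-[581.8,-232])@u;Y=(W[:,:2]-[581.8,-232])@v
        for y in range(-90,91,30):
            j=abs(Y-y)<8
            if j.any():print(y,'X on z=259',X[j].min().round(1),X[j].max().round(1))
cv2.imwrite('pics/cmp.png',np.hstack(ims))
E
```

```text
-90 X on z=259 -20.5 -14.9
-60 X on z=259 -22.3 -15.0
-30 X on z=259 -20.2 -15.7
0 X on z=259 -76.7 -15.3
30 X on z=259 -78.3 -16.0
```

View pics/cmp.png

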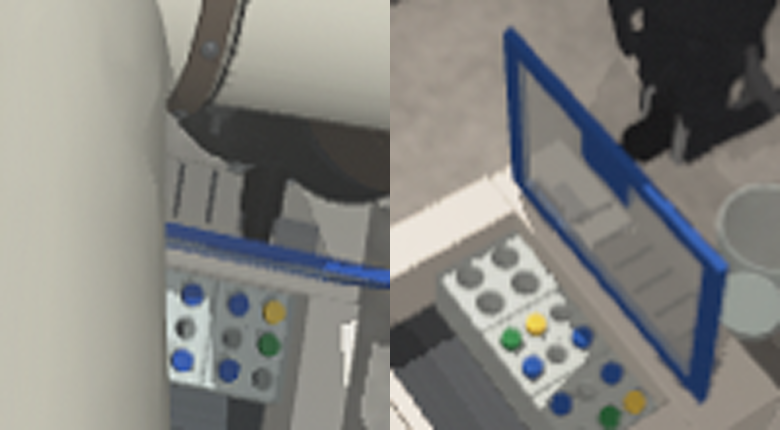

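The lid's top edge sits about 17 mm in front of the hinge, so the lid is at about 1.47 rad: the pads have crept outward along the knob. The grip is still firm at 59 N, so I'll nudge the lid back about 12 mm along the arc.

Call:
{"method": "servo_tool", "body": {
  "plan": [
    [0.008,-0.0015,-0.002,0,0,0,0.1],
    [0.008,-0.0015,-0.002,0,0,0,0.1],
    [0.008,-0.0015,-0.002,0,0,0,0.1],
    [0.008,-0.0015,-0.002,0,0,0,0.1],
    [0.0073,-0.0014,-0.002,0,0,0,0.1],
    [0,0,0,0,0,0,0.1],
    [0,0,0,0,0,0,0.1]
  ]
}}

```text
clock: 22.28
position: [622.7, -240.1, 222.8]
ee_rot: [0.996, -0.093, 0.002, 0.001]
contact_force: [-1.3, -3.9, 5.5]
gripper_width: 18.6
grasp_force: 58.3
```

```bash
cat >> m.py <<'E'
b=(hsv[...,0]>105)&(hsv[...,0]<130)&(hsv[...,1]>130)&(hsv[...,2]>60)
vv,uu=np.nonzero(b);k=(uu>300);W=ray(d,np.c_[uu,vv][k],259)
X=(W[:,:2]-[581.8,-232])@u;Y=(W[:,:2]-[581.8,-232])@[.185,.983]
j=abs(Y+60)<40;print('X on z=259',np.percentile(X[j],[2,50,98]).round(1))
E
python3 m.py
```

```text
[ 622.71209361 -240.10031739  222.76506931] [-1.30068091 -3.90894466  5.53999487] 22.275
side 802 inl 765 lid angle 1.556225 x at z0 -5.735223 Zrange 10.19460750314795 162.74521695101737 [-0.01317465 -5.6800297 ]
top 302 inl 302 lid angle 1.5667473 x at z0 -5.023425 Zrange 12.199547745759446 162.14724305573634 [-8.87539417e-04 -5.33332269e+00]
px [181. 242.] ctr 515.5 184.4 size 152.1 62.6 long axis deg 88.5
X on z=259 [-22.9  -6.2  -2.4]
```

Both views now give the lid at 1.556–1.567 rad. I'll hold briefly and check that it stays stable.

Call:
{"method": "servo_tool", "body": {
  "plan": [
    [0,0,0,0,0,0,0.1],
    [0,0,0,0,0,0,0.1],
    [0,0,0,0,0,0,0.1],
    [0,0,0,0,0,0,0.1],
    [0,0,0,0,0,0,0.1],
    [0,0,0,0,0,0,0.1],
    [0,0,0,0,0,0,0.1],
    [0,0,0,0,0,0,0.1]
  ]
}}

```text
clock: 23.38
position: [622.7, -240.1, 222.8]
ee_rot: [0.996, -0.093, 0.002, 0.001]
contact_force: [-0.7, -3.6, 5.8]
gripper_width: 19.0
grasp_force: 58.4
```

```bash
python3 m.py; python3 -c "
from h import *
w=shot('wrist','w6.png')"
```

```text
[ 622.66476858 -240.07637412  222.76137836] [-0.72664996 -3.56741653  5.83018084] 23.375
side 799 inl 765 lid angle 1.558345 x at z0 -5.998351 Zrange 10.012985165035616 162.989693824627 [-0.01183209 -5.85540461]
top 297 inl 297 lid angle 1.5685076 x at z0 -5.1979127 Zrange 14.570470604766683 162.12405935514505 [ 4.12848389e-05 -5.47011881e+00]
px [181. 242.] ctr 515.5 184.4 size 152.1 62.6 long axis deg 88.5
X on z=259 [-22.9  -6.2  -2.4]
```

View pics/w6.png

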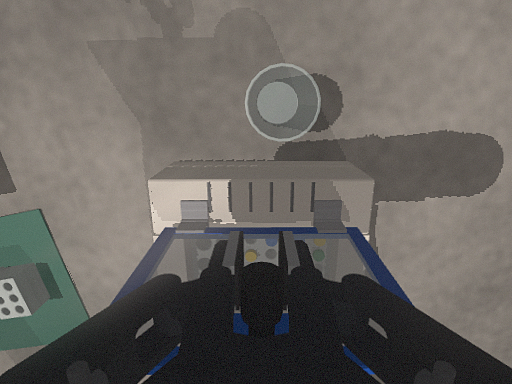

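The wrist view shows the knob clamped between the fingers at (262,295), with the beaker clear at (282,102). Everything is steady, so I'm handing in.

```bash
python3 -c "
from bench import arm
print(arm.job_done())"
```

```text
the job is handed in; nothing more can be done
None
```

I handed the job in at about 23 s: the three blocks stand in one close row, flush to about 1–2 mm, and the lid is still held by its knob at about 1.56 rad with a 58 N grip; no verdict came back, and the pads hold the knob towards its outer end.

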